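Fit the tongued lid on the carved box

TASK

Put the wooden lid on the carved box that stands on its plywood board: tuck the lid's tongue under the overhanging lip at one end of the box, then let the other end down so that the lid lies level, fully home in its recess all round. Feel your way in rather than shoving the box along the bench; then let go, and leave the mallet, the glue bottle and the cork block alone.

Things in the scene. Friction and masses are not known exactly. Their poses are not given: they have to be found in the camera images.
- box: Open wooden box, 185 x 116 mm, screwed to a plywood board 250 x 170 x 18 mm; together 1.8 kg, loose on the bench: they slide if pushed with over about 8 N. Origin: under the board's centre, on the bench; z up; x along the box, pointing AWAY from its lipped end. The lid's recess (centred on the origin) is 169 mm in x by 100 mm in y; its walls end at height 90 mm, 12 mm above its ledge.
- seat (a point): Centre of the box's recess, at the height of the ledge on which the lid's underside rests: 78 mm above the bench. Axes as the box's. The ledge is 44 mm broad at the lipped (-x) end, from x = -84.5 to -40 mm, 16 mm at the other end, 10 mm along the sides.
- lip (a point): Middle of the lower inner edge of the lip that overhangs the -x end of the recess across its full width. Axes as the box's. It lies 10.5 mm above the ledge; the slot below it goes 9 mm deep (towards -x) to the recess's end wall at x = -84.5 mm from the seat point. The lip is 7 mm thick.
- lid_grip (a point): Loose wooden lid, 0.2-0.35 kg, flat: 166 mm (x) x 94 (y) x 12 thick; the last 13 mm at -x is a tongue, 6 thick, flush with the underside. Handle rib across it: 80 (y) x 18 (x) x 36 high. This point: on the rib's centre, 35 above the underside. z up. Rib fixed firmly but by eye: centred in y, but 63 to 103 mm (differs each time) from the tongue's tip in x. Starts flat on the bench.
- mallet: Bystander: wooden mallet lying on the bench, head 65 x 120 x 68 mm, handle to its -x, 160 mm long. Origin under the head's centre.
- glue: Bystander: white plastic glue bottle, 60 mm diameter, 150 mm high, standing. Origin: centre of its underside.
- sander: Bystander: cork sanding block 110 x 65 x 35 mm. Origin: centre of its underside.
Not all that is in view belongs to the job. What is shaped like the part that bears lid_grip but blue or turquoise is not meant.

How it is judged:
At the end, for the whole second after the job is handed in: The lid lies in the box's recess, tongue under the lip: level within 0.03 rad, grip point 110 to 116 mm above the box's origin (113 when fully down), within 24 mm of the box's centre in its x (handle offset included) and 6 mm in its y, x axes within 0.08 rad (z of lid_grip in the frame of box between 0.11 and 0.116 m and x of lid_grip in the frame of box between -0.024 and 0.024 m and y of lid_grip in the frame of box between -0.006 and 0.006 m and angle between lid_grip's own z axis and vertical below 0.03 rad and angle between the x axis of lid_grip and the x axis of box, either way round below 0.08 rad); the robot touches nothing.
It fails at once if the box is shoved along by more than 10 mm (distance of box from where it was at the start of the episode above 0.01 m).
It fails at once if the mallet is moved by more than 30 mm (distance of mallet from where it was at the start of the episode above 0.03 m).
It fails at once if the glue bottle is moved by more than 30 mm (distance of glue from where it was at the start of the episode above 0.03 m).
It fails at once if the cork block is moved by more than 30 mm (distance of sander from where it was at the start of the episode above 0.03 m).
It also fails if it takes over 51 s, if anything falls off the work surface, if the arm or the gripper's body presses on something with over 40 N, if the wrist force passes 120 N, or if a joint passes its speed limit or range.

ROBOT

A 6-joint arm with a two-finger parallel gripper is mounted at the origin on the work surface. World frame = base frame: x ahead of the robot, y to its left, z up, the work surface at z = 0. Lengths are in m, angles in rad, forces in N, time in s.
With the tool pointing down it reaches from about 0.3 to 0.775 m from the base axis. Payload 14.6 kg.
Tool frame: the origin (TCP) lies midway between the tips of the shut fingers; the grasp point (between the pads) lies 19 mm behind it (ctrl.pinch_z is the distance from the TCP to the grasp point, in m); z points along the fingers, y is the line along which they close (so a half turn about z gives the same grasp; the last joint's range is limited). The gripper opens to 94 mm and grips with 3 to 60 N. Pads are 16 mm wide; open, the fingers measure 119 mm over their backs; the gripper's body (75 mm by 177 mm) begins 78 mm behind the grasp point.
Start: joints at [-0.067, 0.3, 1.521, -0, 1.321, -0.067], TCP at [0.55, -0, 0.205] pointing down, gripper open.
Joint ranges: [-3.03, 3.03], [-0.79, 2.21], [0.23, 2.52], [-1.04, 4.18], [0, 3.07], [-2.55, 2.55]. Speed limits (rad/s): [2.22, 2.22, 2.57, 3.14, 3.14, 3.14].

INTERFACE

Orientations are given as [roll, pitch, yaw] about the fixed x, y, z axes, in that order (R = Rz(yaw) Ry(pitch) Rx(roll)).
In Python, from station import ctrl gives the robot as it stands.
- The arm moves only by the tool jog_arm, never from a script. Its argument "motion" is a list of rows, each a list of 7 numbers: the shift along the tool's x, y, z in m, then the turn, a rotation vector about the tool's x, y, z in rad, then the opening, from -1 (shut) to 1 (fully open). In form: [[tx, ty, tz, rx, ry, rz, gripper], ...]. A call has 1 to 5 rows; each row shifts and turns the commanded pose from where the row before left it, along the tool's axes as they then stand; what a row does not reach is not made up. A row lasts 1/10 s, in which the tool goes at most 50 mm and 8.59 degrees, less where a joint would pass 70% of its speed; a pose out of reach is approached as far as the arm can. A call is refused whole if a number of a shift passes 0.05 or a number of a turn 0.15, either way. A call with a gripper value outside its range is refused whole. The fingers move at their own pace and stop on an object; "squeeze" is the grip in N (left out, the last holds). Time passes only in rows, so rows that do not move let the fingers close. It gives the time, the measured TCP pose, the force, the opening and the grip force at its end, in the units of the state.
- ctrl.get_obs(): the state, without advancing time (a new reading comes with each control period).
- ctrl.camera(name): name is "scene" or "side" or "wrist"; returns the picture (400x640x3 uint8, red, green, blue); there is no depth.
- ctrl.camera_model(name): a dict with "intrinsics" (3x3 intrinsics, pixels), "rvec" (rotation vector, rad) and "tvec" (3), from world to camera coordinates, as OpenCV has them. Camera axes: x right, y down, z forward; pixel columns grow to the right and rows downward; lengths in m; the calibration is good to about 2 mm. A picture is of the moment at which its call begins: read the wrist's pose just before it. camera_model takes no time and is no camera call; for the wrist camera it gives the pose at the moment of the call.
- ctrl.hand_in(): hands the job in; it is judged then, once.
The state is a dict: "time_s": time; "qpos": joint angles; "joint_vel": joint speeds; "tau": joint torques, N m; "ee_pos": TCP position; "eef_rot": TCP orientation; "force": force on the tool from outside, world axes, zero at the start; "moment": the same for the moment, N m; "grip_width": finger opening in m; "grip_force": force on a finger pad.
Only numpy, scipy, OpenCV 4.12 (cv2) and the standard library are available. Lean on these libraries where they do the work, as an engineer would, in place of code of your own. Each camera call takes 0.05 s, during which the arm holds its last target. There are 200 camera calls.

## Working session

There is one attempt and no reset: what is moved stays moved. The work goes in short steps, Python scripts to look and compute and a tool call to move; the robot and the scene stay as the last step left them, time stands still between calls to the robot, and variables do not carry over. Pictures are saved under pics/ and viewed, at most 10 in all, crops included, and the job is handed in when it is done.

Besides the shell and the picture viewer there is one more tool, called after ">>>" in YAML: its name, and indented under it one key for each argument. jog_arm: Moves the arm, as the interface text tells. Its arguments: {"type":"object","properties":{"motion":{"type":"array"},"squeeze":{"type":"number"}},"required":["motion"]}

```bash
ls; mkdir -p pics
python3 - <<'E'
from station import ctrl
import cv2
o=ctrl.get_obs(); print(o)
for n in ("scene","side","wrist"):
    m=ctrl.camera_model(n); print(n,m)
    im=ctrl.camera(n); cv2.imwrite(f"pics/{n}0.png",im[:,:,::-1])
E
```

```text
pics
{'time_s': 0.0, 'qpos': array([-6.66041559e-02,  3.00470746e-01,  1.52158335e+00,  2.39134240e-05,
        1.32067857e+00, -6.65995004e-02]), 'joint_vel': array([-0.00025957,  0.00028567, -0.00203473, -0.00097059, -0.00052054,
       -0.00048133]), 'tau': array([-1.53750298e-03, -5.31805658e+01, -3.52735734e+01,  7.07558286e-02,
        2.43994006e-02, -4.79655944e-05]), 'ee_pos': array([5.49742084e-01, 1.82689377e-05, 2.04885560e-01]), 'eef_rot': array([-3.14045671e+00, -9.89791798e-05,  1.57078568e+00]), 'force': array([-0.13096314, -0.5844349 , -0.40757849]), 'moment': array([-0.00664219,  0.00508228,  0.00678374]), 'grip_force': 0.0, 'grip_width': 0.09437077973313249}
scene {'intrinsics': array([[424.78402743,   0.        , 310.77378657],
       [  0.        , 424.78402743, 207.48679327],
       [  0.        ,   0.        ,   1.        ]]), 'rvec': array([ 1.18864738,  2.52147967, -0.77116815]), 'tvec': array([ 0.36059002, -0.30323271,  1.7349186 ])}
side {'intrinsics': array([[423.2372343 ,   0.        , 319.06488111],
       [  0.        , 423.2372343 , 198.29114416],
       [  0.        ,   0.        ,   1.        ]]), 'rvec': array([ 0.14481554, -2.75542376,  1.3959394 ]), 'tvec': array([0.52650248, 0.10518077, 1.1686852 ])}
wrist {'intrinsics': array([[296.34938102,   0.        , 315.01932973],
       [  0.        , 296.34938102, 201.50399982],
       [  0.        ,   0.        ,   1.        ]]), 'rvec': array([-2.89775901e+00, -6.32527119e-04, -2.74708233e-04]), 'tvec': array([-0.55066931, -0.02638967,  0.38956274])}
```

View pics/scene0.png

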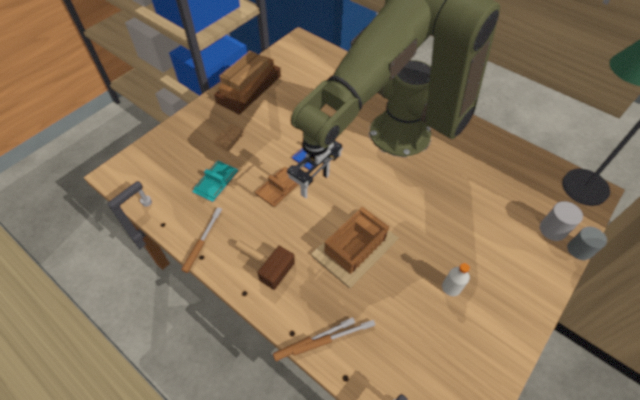

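View pics/side0.png

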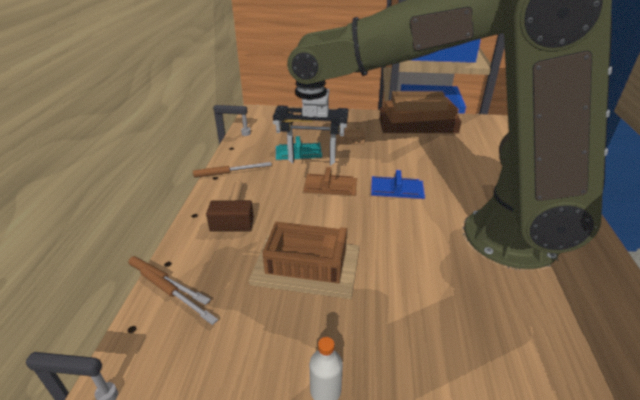

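The scene view shows the brown lid at about (278,187) and the box at (357,240). In the side view the lid is at (330,184) and the box at (305,255). The blue and turquoise lids are decoys. I'll make one montage with enlargements.

```bash
cat > h.py <<'E'
import numpy as np, cv2
from station import ctrl
def cam(n):
    m=ctrl.camera_model(n); return m["intrinsics"],cv2.Rodrigues(m["rvec"])[0],m["tvec"]
def ray(c,uv,z):
    K,R,t=c; uv=np.atleast_2d(uv).astype(float)
    d=np.c_[uv,np.ones(len(uv))]@np.linalg.inv(K).T@R; o=-R.T@t
    return o+d*((z-o[2])/d[:,2])[:,None]
def proj(c,P):
    K,R,t=c; q=(np.atleast_2d(P)@R.T+t)@K.T; return q[:,:2]/q[:,2:]
E
python3 - <<'E'
import cv2,numpy as np
from h import *
s=cv2.imread("pics/side0.png");c=cv2.imread("pics/scene0.png")
a=cv2.resize(s[210:300,240:370],(400,277),interpolation=cv2.INTER_CUBIC)
b=cv2.resize(s[165:205,290:370],(400,200),interpolation=cv2.INTER_CUBIC)
d=cv2.resize(c[200:290,300:400],(400,360),interpolation=cv2.INTER_CUBIC)
e=cv2.resize(c[160:210,245:305],(288,240),interpolation=cv2.INTER_CUBIC)
M=np.zeros((600,800,3),np.uint8);M[:277,:400]=a;M[277:477,:400]=b;M[:360,400:]=d;M[360:600,400:688]=e
cv2.imwrite("pics/m.png",M)
print(ray(cam("side"),[[330,190],[305,275]],0.0),ray(cam("scene"),[[278,190],[352,250]],0.0))
E
```

```text
[[ 0.5125199  -0.17046451  0.        ]
 [ 0.54318261  0.2022038   0.        ]] [[ 0.52845777 -0.18891015  0.        ]
 [ 0.55643399  0.17212051  0.        ]]
```

View pics/m.png

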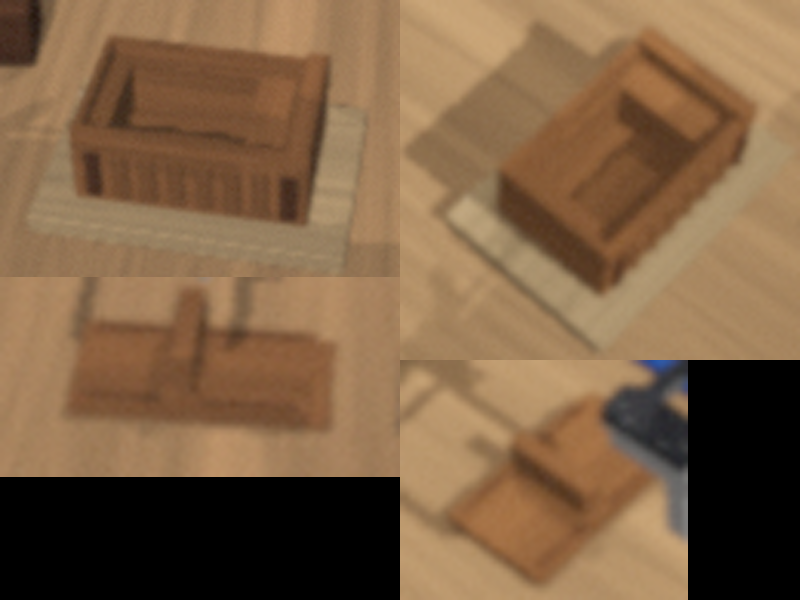

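View pics/wrist0.png

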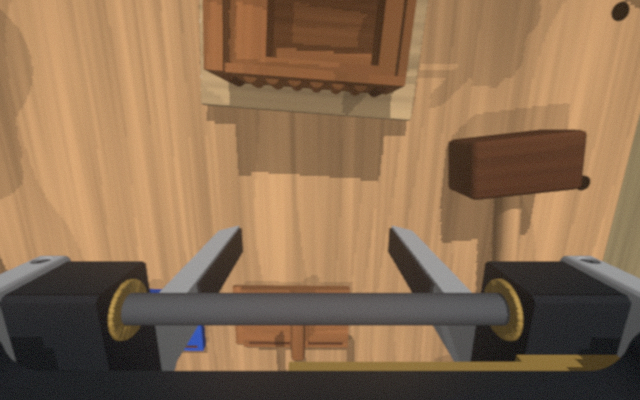

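The wrist view shows the box's broad ledge on the left, so the lip is at world -x. The lid is partly hidden behind the gripper at about (292,318). I'll look at the box from near first, then the lid.

>>> jog_arm:
  motion:
    - [0.03,0,-0.03,0,0,0,1]
    - [0.03,0,-0.03,0,0,0,1]
    - [0.03,0,-0.02,0,0,0,1]
    - [0,0,0,0,0,0,1]

```text
time_s: 0.55
ee_pos: [0.5504, 0.0927, 0.2881]
eef_rot: [3.137, -0.001, 1.574]
force: [-0.6, -1.2, -0.2]
grip_width: 0.0942
grip_force: 0.0
```

```bash
cat > shot.py <<'E'
import sys,pickle
from h import *
n=sys.argv[1]; c=cam("wrist"); o=ctrl.get_obs(); im=ctrl.camera("wrist")
cv2.imwrite(f"pics/{n}.png",im[:,:,::-1]); pickle.dump((c,o),open(n+".pkl","wb"))
print(o["time_s"],o["ee_pos"],o["eef_rot"],-c[1].T@c[2])
E
python3 shot.py box1
```

```text
0.55 [0.55043941 0.09272281 0.28808214] [ 3.13749768e+00 -8.83597265e-04  1.57373616e+00] [0.55013268 0.1612543  0.4676739 ]
```

>>> jog_arm:
  motion:
    - [-0.05,0,0,0,0,0,1]
    - [-0.05,0,0,0,0,0,1]
    - [-0.05,0,0,0,0,0,1]
    - [-0.05,-0.01,0,0,0,0,1]
    - [-0.05,-0.01,0.0,0,0,0,1]

```text
time_s: 1.1
ee_pos: [0.529, -0.1609, 0.284]
eef_rot: [-3.14, -0.001, 1.57]
force: [1.2, 0.9, -1.1]
grip_width: 0.0939
grip_force: 0.0
```

>>> jog_arm:
  motion:
    - [-0.05,-0.01,0.02,0,0,0,1]
    - [-0.05,0,0.02,0,0,0,1]
    - [-0.03,0,0.02,0,0,0,1]
    - [0,0,0,0,0,0,1]

```text
time_s: 1.5
ee_pos: [0.5187, -0.2837, 0.2239]
eef_rot: [-3.136, -0.003, 1.566]
force: [-0.2, 1.4, 0.1]
grip_width: 0.0942
grip_force: 0.0
```

```bash
python3 shot.py lid1; python3 -c "
import cv2,numpy as np
a=cv2.imread('pics/box1.png')[0:250,140:500];b=cv2.imread('pics/lid1.png')[0:250,140:500]
cv2.imwrite('pics/m2.png',cv2.resize(np.vstack([a,b]),(432*1,600)))"
```

```text
1.5 [ 0.51869233 -0.28366348  0.22386863] [-3.13554701e+00 -3.10498642e-03  1.56612815e+00] [ 0.52073293 -0.21552831  0.403626  ]
```

View pics/m2.png

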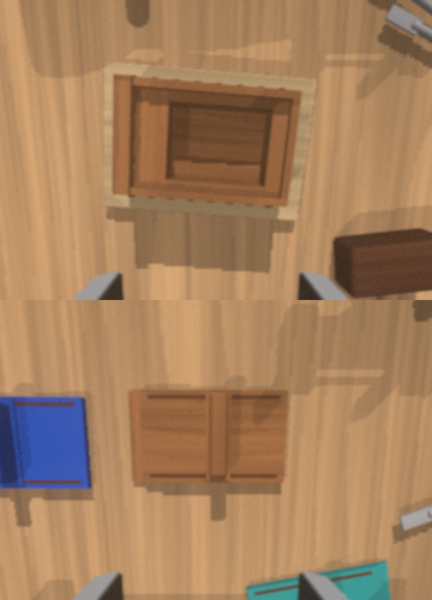

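The box rim shows with the lip at left (~x 113-132, y 75-195) and its long axis tilted a few degrees. The lid has its tongue at left (x≈130-143) and its rib at x≈218, so both face the same way. Now I'll measure both.

Run:
```python
from h import *
import pickle
def hsv(n): return cv2.cvtColor(cv2.imread(f"pics/{n}.png"),cv2.COLOR_BGR2LAB).astype(int)
f=lambda x,y,y0:(int(x/1.2+140),int((y-y0)/1.2))
B=hsv("box1");L=hsv("lid1")
for nm,I,pts in(("box",B,[(60,150,0),(200,250,0),(110,150,0),(122,150,0),(200,208,0),(200,190,0),(300,110,0),(290,150,0),(150,140,0),(220,140,0)]),("lid",L,[(110,440,300),(137,440,300),(180,430,300),(218,430,300),(260,430,300),(330,430,300),(218,500,300)])):
  for p in pts:
    u,v=f(*p); print(nm,p,(u,v),I[v-1:v+2,u-1:u+2].reshape(-1,3).mean(0).round())
```

```text
box (60, 150, 0) (190, 125) [175. 139. 159.]
box (200, 250, 0) (306, 208) [125. 136. 151.]
box (110, 150, 0) (231, 125) [170. 134. 154.]
box (122, 150, 0) (241, 125) [134. 146. 160.]
box (200, 208, 0) (306, 173) [129. 133. 148.]
box (200, 190, 0) (306, 158) [103. 143. 154.]
box (300, 110, 0) (390, 91) [149. 136. 154.]
box (290, 150, 0) (381, 125) [117. 144. 157.]
box (150, 140, 0) (265, 116) [131. 146. 160.]
box (220, 140, 0) (323, 116) [ 87. 140. 150.]
lid (110, 440, 300) (231, 116) [159. 139. 155.]
lid (137, 440, 300) (254, 116) [133. 146. 159.]
lid (180, 430, 300) (290, 108) [115. 144. 156.]
lid (218, 430, 300) (321, 108) [121. 144. 158.]
lid (260, 430, 300) (356, 108) [118. 144. 157.]
lid (330, 430, 300) (415, 108) [167. 138. 158.]
lid (218, 500, 300) (321, 166) [119. 136. 150.]
```

```bash
cat > seg.py <<'E'
from h import *
import pickle
def rect(n,near,th=141.5):
    I=cv2.cvtColor(cv2.imread(f"pics/{n}.png"),cv2.COLOR_BGR2LAB)
    a=cv2.GaussianBlur(I[:,:,1].astype(np.float32),(3,3),0)
    m=cv2.morphologyEx((a>th).astype(np.uint8),cv2.MORPH_OPEN,np.ones((3,3)))
    cs,_=cv2.findContours(m,cv2.RETR_EXTERNAL,cv2.CHAIN_APPROX_NONE)
    c=[c for c in cs if cv2.contourArea(c)>500 and cv2.pointPolygonTest(c,near,False)>=0][0]
    return I,m,c
def fit(n,near,z):
    I,m,c=rect(n,near); cm,o=pickle.load(open(n+".pkl","rb"))
    P=ray(cm,cv2.convexHull(c)[:,0],z)[:,:2]
    (x,y),(w,h),ang=cv2.minAreaRect((P*1000).astype(np.float32))
    return I,cm,o,P,(x,y,w,h,ang),c
E
python3 - <<'E'
from seg import *
I,cm,o,P,r,c=fit("box1",(241,125),0.09);print("box",r,cv2.boundingRect(c))
I,cm,o,P,r,c=fit("lid1",(300,108),0.010);print("lid",r,cv2.boundingRect(c))
g=cv2.imread("pics/lid1.png")[:,:,1]
print(g[85:130,250:386].mean(0).round().astype(int).tolist())
E
```

```text
box (545.3790283203125, 171.3011474609375, 115.63851928710938, 184.08883666992188, 85.63681030273438) (235, 63, 155, 109)
lid (516.4601440429688, -197.4535369873047, 93.07805633544922, 165.57403564453125, 89.71418762207031) (247, 75, 132, 77)
[105, 106, 109, 112, 113, 111, 109, 106, 104, 103, 103, 104, 103, 103, 103, 104, 103, 103, 103, 103, 103, 104, 102, 103, 103, 103, 103, 103, 104, 104, 103, 103, 103, 103, 103, 103, 104, 103, 103, 103, 103, 103, 104, 104, 104, 104, 104, 103, 103, 103, 104, 103, 103, 104, 103, 103, 104, 103, 104, 103, 104, 105, 105, 101, 92, 87, 93, 98, 102, 103, 103, 102, 101, 100, 100, 99, 98, 94, 89, 85, 88, 92, 93, 92, 92, 92, 92, 91, 93, 95, 98, 102, 103, 103, 103, 104, 104, 104, 103, 103, 102, 101, 99, 99, 99, 99, 99, 99, 99, 100, 101, 100, 100, 101, 102, 102, 102, 103, 103, 103, 104, 103, 104, 103, 104, 104, 105, 108, 115, 125, 136, 144, 149, 149, 145, 143]
```

>>> jog_arm:
  motion:
    - [0.03,0.005,0.045,0,0,0,1]
    - [0.03,0.005,0.045,0,0,0,1]
    - [0.026,0.001,0.04,0,0,0,1]
    - [0,0,0.03,0,0,0,1]
    - [0,0,0,0,0,0,1]

```text
time_s: 2.05
ee_pos: [0.5296, -0.197, 0.0726]
eef_rot: [-3.136, -0.003, 1.573]
force: [0.1, -0.4, -0.2]
grip_width: 0.094
grip_force: 0.0
```

>>> jog_arm:
  motion:
    - [0,0,0,0,0,0,1]

```text
time_s: 2.15
ee_pos: [0.5318, -0.199, 0.077]
eef_rot: [3.141, 0.0, 1.571]
force: [0.4, 0.6, 1.0]
grip_width: 0.094
grip_force: 0.0
```

>>> jog_arm:
  motion:
    - [0,0,0,0,0,0,1]
    - [0,0,0,0,0,0,1]
    - [0,0,0,0,0,0,1]

```text
time_s: 2.45
ee_pos: [0.5318, -0.1993, 0.0769]
eef_rot: [3.14, 0.001, 1.57]
force: [-0.0, -0.6, 0.5]
grip_width: 0.0941
grip_force: 0.0
```

```bash
python3 -c "
from h import *
for i in range(3):
  o=ctrl.get_obs();print(o['ee_pos'],o['eef_rot'],o['force']);ctrl.camera('wrist')"
```

```text
[ 0.53181201 -0.19932854  0.07690536] [3.14004300e+00 6.99101602e-04 1.57040346e+00] [-0.04152255 -0.58740665  0.45395442]
[ 0.53170569 -0.19922213  0.07661809] [3.14042304e+00 5.19607720e-04 1.57043524e+00] [-0.37847461  0.48159815 -0.6579546 ]
[ 0.53162905 -0.19912396  0.07636676] [3.14074947e+00 3.42079734e-04 1.57054624e+00] [ 0.01812792 -0.11927463 -0.40846895]
```

>>> jog_arm:
  motion:
    - [0.0015,-0.002,0.03,0,0,0,1]
    - [0,0,0.029,0,0,0,1]
    - [0,0,0,0,0,0,1]
    - [0,0,0,0,0,0,1]
    - [0,0,0,0,0,0,1]

```text
time_s: 3.1
ee_pos: [0.5299, -0.1976, 0.0179]
eef_rot: [3.141, 0.0, 1.571]
force: [-0.8, -0.3, 0.6]
grip_width: 0.0938
grip_force: 0.0
```

>>> jog_arm:
  motion:
    - [0,0,0,0,0,0,-1]
    - [0,0,0,0,0,0,-1]
    - [0,0,0,0,0,0,-1]
    - [0,0,0,0,0,0,-1]
    - [0,0,0,0,0,0,-1]
  squeeze: 35

```text
time_s: 3.6
ee_pos: [0.5294, -0.1974, 0.0168]
eef_rot: [-3.142, 0.0, 1.571]
force: [0.2, -0.4, 0.1]
grip_width: 0.0575
grip_force: 0.0
```

>>> jog_arm:
  motion:
    - [0,0,0,0,0,0,-1]
    - [0,0,0,0,0,0,-1]
    - [0,0,0,0,0,0,-1]

```text
time_s: 3.9
ee_pos: [0.5294, -0.1974, 0.0168]
eef_rot: [-3.142, -0.0, 1.571]
force: [-0.1, -1.0, 0.1]
grip_width: 0.0332
grip_force: 0.0
```

>>> jog_arm:
  motion:
    - [0,0,0,0,0,0,-1]
    - [0,0,0,0,0,0,-1]
    - [0,0,0,0,0,0,-1]
    - [0,0,0,0,0,0,-1]
    - [0,0,0,0,0,0,-1]

```text
time_s: 4.4
ee_pos: [0.5293, -0.1974, 0.0167]
eef_rot: [-3.141, -0.0, 1.571]
force: [-3.6, 0.0, 1.7]
grip_width: 0.0176
grip_force: 35.0
```

>>> jog_arm:
  motion:
    - [0,0,-0.03,0,0,0,-1]
    - [0,0,-0.05,0,0,0,-1]
    - [0,0,-0.05,0,0,0,-1]
    - [0.0,0,-0.05,0,0,0,-1]
    - [0,0,0,0,0,0,-1]

```text
time_s: 4.9
ee_pos: [0.5318, -0.1982, 0.2037]
eef_rot: [3.131, 0.004, 1.571]
force: [-0.3, 0.2, -2.8]
grip_width: 0.018
grip_force: 35.0
```

>>> jog_arm:
  motion:
    - [0.045,0.005,0,0,0,0,-1]
    - [0.046,0.005,0,0,0,0,-1]
    - [0.046,0.005,0,0,0,0,-1]
    - [0.046,0.005,0,0,0,0,-1]
    - [0.046,0.005,0,0,0,0,-1]

```text
time_s: 5.4
ee_pos: [0.5542, 0.0336, 0.1955]
eef_rot: [-3.141, -0.0, 1.571]
force: [0.8, 0.4, -3.0]
grip_width: 0.0175
grip_force: 35.0
```

>>> jog_arm:
  motion:
    - [0.046,0.005,0,0,0,0,-1]
    - [0.046,0.005,0,0,0,0,-1]
    - [0.046,0.004,0,0,0,0.076,-1]
    - [0,0,0,-0.14,0,0,-1]
    - [0,0,0,-0.01,0,0,-1]

```text
time_s: 5.9
ee_pos: [0.5667, 0.171, 0.1943]
eef_rot: [2.992, 0.001, 1.498]
force: [-1.0, 0.2, -3.0]
grip_width: 0.0176
grip_force: 35.0
```

>>> jog_arm:
  motion:
    - [0,0,0,0,0,0,-1]
    - [0,0,0,0,0,0,-1]
    - [0,0,0,0,0,0,-1]
    - [0,0,0,0,0,0,-1]
    - [0,0,0,0,0,0,-1]

```text
time_s: 6.4
ee_pos: [0.5687, 0.1692, 0.1968]
eef_rot: [2.992, -0.0, 1.494]
force: [0.6, 0.0, -2.9]
grip_width: 0.0175
grip_force: 35.0
```

```bash
python3 shot.py over
python3 - <<'E'
from h import *
s=ctrl.camera("side")[:,:,::-1]; w=cv2.imread("pics/over.png")
cv2.imwrite("pics/side1.png",s)
M=np.vstack([cv2.resize(s[120:320,220:420],(500,500),interpolation=cv2.INTER_CUBIC)])
cv2.imwrite("pics/m3.png",M)
o=ctrl.get_obs();print(o["force"])
E
```

```text
6.4 [0.56866382 0.16924839 0.19676441] [ 2.99201317e+00 -2.08147115e-05  1.49416346e+00] [0.54801372 0.23975577 0.37429289]
[ 0.38902325 -0.13562962 -3.82072772]
```

View pics/m3.png

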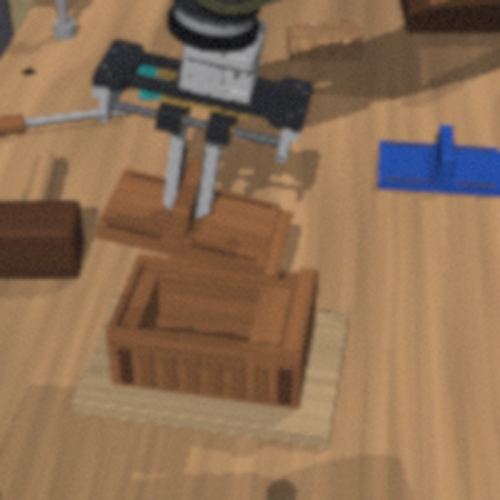

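The tilted lid is over the box: tongue end (right) down, lip at the right at about (305,275), everything in line. Descending.

>>> jog_arm:
  motion:
    - [0,-0.0045,0.03,0,0,0,-1]
    - [0,-0.0045,0.03,0,0,0,-1]
    - [0,-0.002,0.014,0,0,0,-1]
    - [0,0,0,0,0,0,-1]
    - [0,0,0,0,0,0,-1]

```text
time_s: 7.0
ee_pos: [0.5692, 0.1697, 0.1231]
eef_rot: [2.99, -0.0, 1.495]
force: [0.5, -0.1, -2.4]
grip_width: 0.0175
grip_force: 35.0
```

>>> jog_arm:
  motion:
    - [0,-0.0006,0.004,0,0,0,-1]
    - [0,-0.0004,0.003,0,0,0,-1]
    - [0,0,0,0,0,0,-1]
    - [0,0,0,0,0,0,-1]
    - [0,0,0,0,0,0,-1]

```text
time_s: 7.5
ee_pos: [0.5688, 0.1696, 0.1151]
eef_rot: [2.991, -0.0, 1.495]
force: [0.5, -0.6, -2.7]
grip_width: 0.0175
grip_force: 35.0
```

>>> jog_arm:
  motion:
    - [0,-0.0003,0.002,0,0,0,-1]
    - [0,-0.0003,0.002,0,0,0,-1]
    - [0,0,0,0,0,0,-1]
    - [0,0,0,0,0,0,-1]

```text
time_s: 7.9
ee_pos: [0.5687, 0.1696, 0.1107]
eef_rot: [2.992, 0.0, 1.495]
force: [0.8, -0.4, -3.0]
grip_width: 0.0177
grip_force: 35.0
```

>>> jog_arm:
  motion:
    - [0,-0.0002,0.001,0,0,0,-1]
    - [0,0,0,0,0,0,-1]
    - [0,0,0,0,0,0,-1]

```text
time_s: 8.2
ee_pos: [0.5686, 0.1696, 0.1098]
eef_rot: [2.992, 0.0, 1.495]
force: [-0.3, -0.3, -2.6]
grip_width: 0.0176
grip_force: 35.0
```

>>> jog_arm:
  motion:
    - [0,-0.0002,0.001,0,0,0,-1]
    - [0,0,0,0,0,0,-1]
    - [0,0,0,0,0,0,-1]

```text
time_s: 8.5
ee_pos: [0.5686, 0.1696, 0.1088]
eef_rot: [2.992, 0.0, 1.495]
force: [0.3, -0.5, -4.1]
grip_width: 0.0176
grip_force: 35.0
```

>>> jog_arm:
  motion:
    - [0,-0.0002,0.001,0,0,0,-1]
    - [0,0,0,0,0,0,-1]
    - [0,0,0,0,0,0,-1]

```text
time_s: 8.8
ee_pos: [0.5688, 0.1696, 0.1081]
eef_rot: [2.991, -0.0, 1.495]
force: [1.7, -0.8, 1.1]
grip_width: 0.018
grip_force: 35.0
```

>>> jog_arm:
  motion:
    - [0,0,0,0,0,0,-1]

```text
time_s: 8.9
ee_pos: [0.5688, 0.1696, 0.1081]
eef_rot: [2.991, -0.0, 1.495]
force: [1.5, 0.0, 2.4]
grip_width: 0.0176
grip_force: 35.0
```

>>> jog_arm:
  motion:
    - [0,0.0002,-0.0013,0,0,0,-1]
    - [0,-0.003,-0.0005,0,0,0,-1]
    - [0,-0.002,-0.0003,0,0,0,-1]
    - [0,0,0,0,0,0,-1]
    - [0,0,0,0,0,0,-1]

```text
time_s: 9.4
ee_pos: [0.5634, 0.17, 0.1091]
eef_rot: [2.992, 0.0, 1.495]
force: [-0.1, 0.1, -3.3]
grip_width: 0.0172
grip_force: 35.0
```

>>> jog_arm:
  motion:
    - [0,-0.002,-0.0003,0,0,0,-1]
    - [0,0,0,0,0,0,-1]
    - [0,0,0,0,0,0,-1]

```text
time_s: 9.7
ee_pos: [0.5615, 0.1702, 0.1091]
eef_rot: [2.992, -0.0, 1.495]
force: [0.7, -0.5, -2.0]
grip_width: 0.018
grip_force: 35.0
```

>>> jog_arm:
  motion:
    - [0,-0.002,-0.0003,0,0,0,-1]
    - [0,0,0,0,0,0,-1]
    - [0,0,0,0,0,0,-1]

```text
time_s: 10.0
ee_pos: [0.5595, 0.1703, 0.1092]
eef_rot: [2.992, -0.0, 1.495]
force: [0.1, -0.2, -2.5]
grip_width: 0.0183
grip_force: 35.0
```

>>> jog_arm:
  motion:
    - [0,-0.002,-0.0003,0,0,0,-1]
    - [0,0,0,0,0,0,-1]
    - [0,0,0,0,0,0,-1]

```text
time_s: 10.3
ee_pos: [0.5574, 0.1705, 0.1092]
eef_rot: [2.992, -0.0, 1.495]
force: [-0.6, -0.0, -2.1]
grip_width: 0.0179
grip_force: 35.0
```

>>> jog_arm:
  motion:
    - [0,-0.001,-0.0002,0,0,0,-1]
    - [0,0,0,0,0,0,-1]
    - [0,0,0,0,0,0,-1]

```text
time_s: 10.6
ee_pos: [0.5564, 0.1705, 0.1092]
eef_rot: [2.992, 0.0, 1.495]
force: [-1.0, 0.1, -2.9]
grip_width: 0.0177
grip_force: 35.0
```

>>> jog_arm:
  motion:
    - [0,-0.001,-0.0002,0,0,0,-1]
    - [0,0,0,0,0,0,-1]
    - [0,0,0,0,0,0,-1]

```text
time_s: 10.9
ee_pos: [0.5554, 0.1706, 0.1092]
eef_rot: [2.992, -0.0, 1.495]
force: [1.1, -0.0, -2.4]
grip_width: 0.0173
grip_force: 35.0
```

>>> jog_arm:
  motion:
    - [0,-0.001,-0.0002,0,0,0,-1]
    - [0,0,0,0,0,0,-1]
    - [0,0,0,0,0,0,-1]

```text
time_s: 11.2
ee_pos: [0.5544, 0.1707, 0.1093]
eef_rot: [2.992, 0.0, 1.495]
force: [0.3, 0.2, -2.7]
grip_width: 0.0178
grip_force: 35.0
```

>>> jog_arm:
  motion:
    - [0,-0.0007,-0.0001,0,0,0,-1]
    - [0,0,0,0,0,0,-1]
    - [0,0,0,0,0,0,-1]

```text
time_s: 11.5
ee_pos: [0.5537, 0.1707, 0.1093]
eef_rot: [2.992, -0.0, 1.495]
force: [-0.2, 0.4, -2.7]
grip_width: 0.0175
grip_force: 35.0
```

>>> jog_arm:
  motion:
    - [0,-0.0007,-0.0001,0,0,0,-1]
    - [0,0,0,0,0,0,-1]
    - [0,0,0,0,0,0,-1]

```text
time_s: 11.8
ee_pos: [0.553, 0.1708, 0.1093]
eef_rot: [2.992, -0.0, 1.495]
force: [-1.2, 0.6, -2.6]
grip_width: 0.0175
grip_force: 35.0
```

>>> jog_arm:
  motion:
    - [0,-0.0007,-0.0001,0,0,0,-1]
    - [0,0,0,0,0,0,-1]
    - [0,0,0,0,0,0,-1]

```text
time_s: 12.1
ee_pos: [0.5523, 0.1708, 0.1093]
eef_rot: [2.992, -0.0, 1.495]
force: [0.1, -0.4, -2.5]
grip_width: 0.0176
grip_force: 35.0
```

>>> jog_arm:
  motion:
    - [0,-0.0007,-0.0001,0,0,0,-1]
    - [0,0,0,0,0,0,-1]
    - [0,0,0,0,0,0,-1]

```text
time_s: 12.4
ee_pos: [0.552, 0.1709, 0.1095]
eef_rot: [2.991, -0.0, 1.495]
force: [3.1, -0.7, -2.4]
grip_width: 0.0179
grip_force: 35.0
```

>>> jog_arm:
  motion:
    - [0,-0.0007,-0.0001,0,0,0,-1]
    - [0,0,0,0,0,0,-1]
    - [0,0,0,0,0,0,-1]

```text
time_s: 12.7
ee_pos: [0.5518, 0.171, 0.1099]
eef_rot: [2.989, -0.001, 1.495]
force: [6.7, -0.4, -3.3]
grip_width: 0.0175
grip_force: 35.0
```

Wall found at TCP x≈0.552. I'll back off about 1.5 mm and pivot the lid down about its tip.

>>> jog_arm:
  motion:
    - [0,0.0026,0.0004,0,0,0,-1]
    - [0,0.0008,0.0048,0.05,0,0,-1]
    - [0,0,0,0,0,0,-1]
    - [0,0,0,0,0,0,-1]
    - [0,0,0,0,0,0,-1]

```text
time_s: 13.2
ee_pos: [0.5547, 0.1706, 0.1046]
eef_rot: [3.041, 0.0, 1.495]
force: [-0.2, 0.3, -2.9]
grip_width: 0.0179
grip_force: 35.0
```

>>> jog_arm:
  motion:
    - [0,0.0006,0.0038,0.04,0,0,-1]
    - [0,0,0,0,0,0,-1]
    - [0,0,0,0,0,0,-1]
    - [0,0,0,0,0,0,-1]

```text
time_s: 13.6
ee_pos: [0.5558, 0.1706, 0.101]
eef_rot: [3.081, 0.0, 1.495]
force: [-0.1, 0.0, -2.6]
grip_width: 0.0176
grip_force: 35.0
```

>>> jog_arm:
  motion:
    - [0,0.0005,0.0029,0.03,0,0,-1]
    - [0,0,0,0,0,0,-1]
    - [0,0,0,0,0,0,-1]
    - [0,0,0,0,0,0,-1]

```text
time_s: 14.0
ee_pos: [0.5566, 0.1705, 0.0982]
eef_rot: [3.111, -0.0, 1.495]
force: [-0.7, 0.6, -2.7]
grip_width: 0.0177
grip_force: 35.0
```

>>> jog_arm:
  motion:
    - [0,0.0004,0.0024,0.025,0,0,-1]
    - [0,0,0,0,0,0,-1]
    - [0,0,0,0,0,0,-1]
    - [0,0,0,0,0,0,-1]

```text
time_s: 14.4
ee_pos: [0.5571, 0.1704, 0.0956]
eef_rot: [3.137, 0.0, 1.495]
force: [-0.8, 0.7, -2.6]
grip_width: 0.0177
grip_force: 35.0
```

>>> jog_arm:
  motion:
    - [0,0,0.001,0.005,0,0,-1]
    - [0,0,0,0,0,0,-1]
    - [0,0,0,0,0,0,-1]
    - [0,0,0,0,0,0,-1]

```text
time_s: 14.8
ee_pos: [0.5572, 0.1705, 0.0948]
eef_rot: [3.141, -0.0, 1.495]
force: [-0.4, -0.3, 0.3]
grip_width: 0.0178
grip_force: 35.0
```

>>> jog_arm:
  motion:
    - [0,0,0.0006,0,0,0,-1]
    - [0,0,0,0,0,0,-1]
    - [0,0,0,0,0,0,-1]
    - [0,0,0,0,0,0,-1]

```text
time_s: 15.2
ee_pos: [0.5572, 0.1705, 0.0947]
eef_rot: [3.141, -0.0, 1.495]
force: [-3.5, -1.0, 5.7]
grip_width: 0.0179
grip_force: 35.0
```

Contact is at TCP z = 0.0947, exactly the height expected when home. Releasing.

>>> jog_arm:
  motion:
    - [0,0,-0.0003,0,0,0,-0.3]
    - [0,0,0,0,0,0,-0.3]
    - [0,0,0,0,0,0,-0.3]
    - [0,0,0,0,0,0,-0.3]
    - [0,0,0,0,0,0,-0.3]

```text
time_s: 15.7
ee_pos: [0.5572, 0.1705, 0.0943]
eef_rot: [3.142, -0.0, 1.495]
force: [0.2, -0.6, -0.9]
grip_width: 0.0331
grip_force: 0.0
```

>>> jog_arm:
  motion:
    - [0,0,-0.01,0,0,0,-0.3]
    - [0,0,-0.03,0,0,0,-0.3]
    - [0,0,-0.05,0,0,0,-0.3]
    - [-0.05,0,-0.05,0,0,0,-0.3]
    - [-0.05,0,0,0,0,0,-0.3]

```text
time_s: 16.2
ee_pos: [0.5521, 0.086, 0.2256]
eef_rot: [3.133, -0.002, 1.498]
force: [2.1, -1.3, -0.2]
grip_width: 0.0329
grip_force: 0.0
```

>>> jog_arm:
  motion:
    - [0,0,0,0,0,0,-0.3]
    - [0,0,0,0,0,0,-0.3]
    - [0,0,0,0,0,0,-0.3]
    - [0,0,0,0,0,0,-0.3]

```text
time_s: 16.6
ee_pos: [0.5506, 0.0864, 0.2195]
eef_rot: [-3.141, 0.0, 1.496]
force: [-0.6, 0.6, -0.4]
grip_width: 0.0329
grip_force: 0.0
```

```bash
python3 shot.py end
python3 - <<'E'
from h import *
s=ctrl.camera("side")[:,:,::-1]; w=cv2.imread("pics/end.png")
a=cv2.resize(s[205:305,240:370],(520,400),interpolation=cv2.INTER_CUBIC)
cv2.imwrite("pics/m4.png",np.vstack([a,cv2.resize(w[0:200,140:500],(520,200+0))]))
E
```

```text
16.6 [0.55058774 0.08637332 0.21947172] [-3.14103080e+00  1.11931836e-06  1.49612441e+00] [0.5565185  0.15485791 0.39902203]
```

View pics/m4.png

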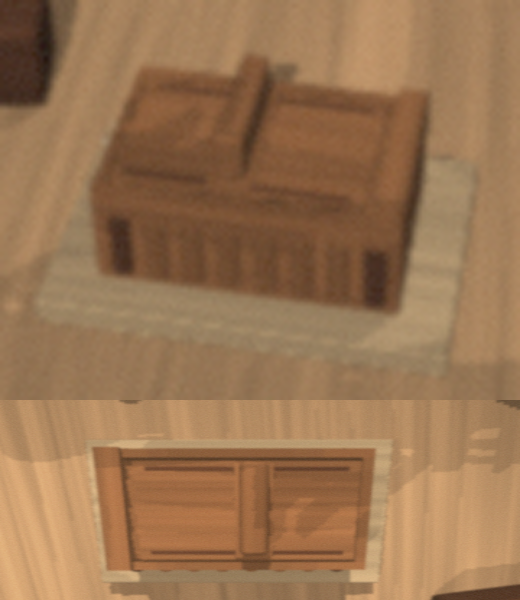

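The lid lies level and flush in the recess with its tongue under the lip. The lid area is at about (125-360, 460-560) in the lower view, with even gaps all round, and the gripper is clear. Handing in.

```bash
python3 -c "
from station import ctrl
print(ctrl.hand_in())"
```

```text
the job is handed in; nothing more can be done
None
```

The lid appears fully home and level in the box, tongue under the lip, with the gripper clear and the bystanders untouched; I handed the job in at about 17 s, and no verdict came back.

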